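# Find the full tea tin by its weight

## Robot

A 6-joint arm with a two-finger parallel gripper is mounted at the origin on the work surface. World frame = base frame: x ahead of the robot, y to its left, z up, the work surface at z = 0. Lengths are in m, angles in rad, forces in N, time in s.
With the tool pointing down it reaches from about 0.4 to 0.925 m from the base axis. Payload 12.5 kg.
Tool frame: the origin (TCP) lies on the centre line of the jaws, within the pads' length; the fingertips stand manip.nose_length ahead of it and the grasp point (between the pads) is the TCP (manip.nose_length is the distance from the TCP to the fingertips, in m); y points along the fingers, z is the direction in which the jaws open and shut, and the axes are right-handed (so a half turn about y gives the same grasp; the last joint's range is limited). The gripper opens to 95 mm and grips with 3 to 60 N. Pads are 20 mm wide; open, the fingers measure 119 mm over their backs; the gripper's body (75 mm by 180 mm) begins 59 mm behind the grasp point.
Start: joints at [-1.416, 0.491, 1.559, -0, 1.092, -0.106], TCP at [0.161, -0.604, 0.234] pointing down, gripper open.
Joint ranges: [-3.1, 3.1], [-0.84, 2.19], [0.05, 2.79], [-1.13, 4.28], [0.06, 2.93], [-2.69, 2.69]. Speed limits (rad/s): [2.22, 2.22, 2.79, 3.14, 3.14, 3.14].

## Interface

Orientations are given as a 3x3 rotation matrix whose columns are the frame's x, y, z axes.
In Python, from plant import sensors, camera, camera_info, workorder, manip gives the robot as it stands.
- The arm moves only by the tool arm_command, never from a script. Its argument "deltas" is a list that holds one entry, the list of rows, each a list of 4 numbers: the shift along the tool's x, y, z in cm, then the turn about the tool's y in degrees. A call has exactly 10 rows; each row shifts and turns the commanded pose from where the row before left it, along the tool's axes as they then stand; what a row does not reach is not made up. A row lasts 1/12 s, in which the tool goes at most 41.7 mm and 7.16 degrees, less where a joint would pass 70% of its speed; a pose out of reach is approached as far as the arm can. A call with a gripper value outside its range is refused whole. "gripper" is the closure, from -1 (fully open) to 1 (shut), set as the call begins (left out, the last holds). The fingers move at their own pace and stop on an object; the grip force is fixed at half the most. Time passes only in rows, so rows that do not move let the fingers close, or fill a call up. It gives the time, the measured TCP pose, the force and the opening at its end, in the units of the state.
- sensors.observe(): the state, without advancing time (a new reading comes with each control period).
- camera(name): name is "scene" or "top" or "wrist"; returns (picture, depth): 400x640x3 uint8, red, green, blue; 400x640 float32, m along the optical axis (not along the pixel's ray), 0 where there is no reading.
- camera_info(name): a dict with "fx", "fy", "cx", "cy" (pixels), "dist_coeffs" ([k1, k2, p1, p2, k3] as OpenCV has them; the pictures are not rectified), "R" (3x3) and "t" (3): a world point X has camera coordinates R X + t; the wrist camera has in their place "hand_eye" (4x4, takes a point from camera to tool coordinates, whose origin is the TCP and whose axes are the tool frame's). Camera axes: x right, y down, z forward; pixel columns grow to the right and rows downward; lengths in m; the calibration is good to about 2 mm. A picture is of the moment at which its call begins: read the wrist's pose just before it. camera_info takes no time and is no camera call.
- workorder.job_done(): hands the job in, once; it reports no verdict.
The state is a dict: "time": time; "joint_positions": joint angles; "qvel": joint speeds; "tau": joint torques, N m; "ee_pos": TCP position; "orientation": TCP orientation; "contact_force": force on the tool from outside, world axes, zero at the start; "ft_torque": the same for the moment, N m; "finger_gap": finger opening in m.
Only numpy, scipy, OpenCV 4.12 (cv2) and the standard library are available. Lean on these libraries where they do the work, as an engineer would, in place of code of your own. Each camera call takes 0.05 s, during which the arm holds its last target. There are 200 camera calls.

## Task

Three identical closed tea tins stand on the worktop and only one is full: heft them one at a time, from the robot's left to its right, lifting each well clear of the worktop (5 cm or more) for a second and setting a lighter one back upright where it stood. Then finish while holding the heaviest tin up in the gripper, upright and still, about 15 cm or more above the worktop, with the other two standing back in their places. Do not tip the tins over or shift anything else.

Things in the scene. Friction and masses are not known exactly. Their poses are not given: they have to be found in the camera images.
- tin_left: Closed square tea tin, plain steel, 54 x 54 and 102 high (mm), plain flat sides, lid stays shut. Origin: centre of the underside; z up, x and y square to the sides. All three look alike: one is full (500 to 700 g), two nearly empty (180 to 290 g); which one changes. The left one, to the robot's left (+y).
- tin_middle: Closed square tea tin, plain steel, 54 x 54 and 102 high (mm), plain flat sides, lid stays shut. Origin: centre of the underside; z up, x and y square to the sides. All three look alike: one is full (500 to 700 g), two nearly empty (180 to 290 g); which one changes. The middle one, near the middle line.
- tin_right: Closed square tea tin, plain steel, 54 x 54 and 102 high (mm), plain flat sides, lid stays shut. Origin: centre of the underside; z up, x and y square to the sides. All three look alike: one is full (500 to 700 g), two nearly empty (180 to 290 g); which one changes. The right one, to the robot's right (-y).
- worktop: The black kitchen worktop; its top is the surface at height 0, on which all the loose things stand.
- spoon: Bystander, to be left alone: steel teaspoon, 140 long, under 25 high, lying roughly along x between the left and middle tins (mm). Origin at its underside.
- salt_pot: Bystander, to be left alone: white ceramic salt pot, 40 across, 30 high, between the middle and right tins (mm). Origin at its underside.
- mug: Bystander, to be left alone: white mug, 76 across, 85 high, to the left of the tins (mm). Origin at its underside.
- tumbler: Bystander, to be left alone: glass tumbler, 68 across, 100 high, beyond the tins (mm). Origin at its underside.
- tub: Bystander, to be left alone: white plastic tub with screw lid, 90 across, 130 high, beyond the tins (mm). Origin at its underside.
- soap: Bystander, to be left alone: green bottle, 60 across, 190 high, beyond the tins (mm). Origin at its underside.
- water: Bystander, to be left alone: clear bottle, 64 across, 220 high, beyond the tins (mm). Origin at its underside.
Things that resemble listed ones, but are neither listed nor needed, are in the scene too. Leave any green look-alike of the tin_left alone.

How it is judged:
On the way, in this order (a step that is already met when the one before it is completed fails the run):
1. the left tin is hefted: held in the fingers with its underside over 20 mm above the worktop (height (world z) of tin_left above 0.02 m and contact force between tin_left and the fingers above 1 N and contact force between tin_left and worktop below 0.1 N), for 0.3 s.
2. the middle tin is hefted: held in the fingers with its underside over 20 mm above the worktop (height (world z) of tin_middle above 0.02 m and contact force between tin_middle and the fingers above 1 N and contact force between tin_middle and worktop below 0.1 N), for 0.3 s.
3. the right tin is hefted: held in the fingers with its underside over 20 mm above the worktop (height (world z) of tin_right above 0.02 m and contact force between tin_right and the fingers above 1 N and contact force between tin_right and worktop below 0.1 N), for 0.3 s.
At the end, for the whole second after the job is handed in: The heaviest tin is held by the fingers alone, underside over 100 mm up, within 0.3 rad of upright, slower than 50 mm/s. The two lighter tins (1 to 4 N each on the worktop) stand untouched, at rest, within 60 mm of their starts and 0.1 rad of upright (((height (world z) of tin_left above 0.1 m and contact force between tin_left and the fingers above 1 N and angle between tin_left's own z axis and vertical below 0.3 rad and linear speed of tin_left below 0.05 m/s and contact force between tin_left and worktop below 0.1 N and contact force between tin_left and tub below 0.1 N and contact force between tin_left and soap below 0.1 N and contact force between tin_left and water below 0.1 N and contact force between tin_left and tumbler below 0.1 N and contact force between tin_left and tin_middle below 0.1 N and contact force between tin_left and tin_right below 0.1 N and contact force between tin_middle and worktop between 1 and 4 N and contact force between each of tin_middle, tin_right and the fingers below 0.1 N and angle between each of tin_middle, tin_right's own z axis and vertical below 0.1 rad and linear speed of each of tin_middle, tin_right below 0.02 m/s and distance of each of tin_middle, tin_right from where it was at the start of the episode below 0.06 m and contact force between tin_right and worktop between 1 and 4 N) or (height (world z) of tin_middle above 0.1 m and contact force between tin_middle and the fingers above 1 N and angle between tin_middle's own z axis and vertical below 0.3 rad and linear speed of tin_middle below 0.05 m/s and contact force between tin_middle and worktop below 0.1 N and contact force between tin_middle and tub below 0.1 N and contact force between tin_middle and soap below 0.1 N and contact force between tin_middle and water below 0.1 N and contact force between tin_middle and tumbler below 0.1 N and contact force between tin_middle and tin_left below 0.1 N and contact force between tin_middle and tin_right below 0.1 N and contact force between tin_left and worktop between 1 and 4 N and contact force between each of tin_left, tin_right and the fingers below 0.1 N and angle between each of tin_left, tin_right's own z axis and vertical below 0.1 rad and linear speed of each of tin_left, tin_right below 0.02 m/s and distance of each of tin_left, tin_right from where it was at the start of the episode below 0.06 m and contact force between tin_right and worktop between 1 and 4 N) or (height (world z) of tin_right above 0.1 m and contact force between tin_right and the fingers above 1 N and angle between tin_right's own z axis and vertical below 0.3 rad and linear speed of tin_right below 0.05 m/s and contact force between tin_right and worktop below 0.1 N and contact force between tin_right and tub below 0.1 N and contact force between tin_right and soap below 0.1 N and contact force between tin_right and water below 0.1 N and contact force between tin_right and tumbler below 0.1 N and contact force between tin_right and tin_left below 0.1 N and contact force between tin_right and tin_middle below 0.1 N and contact force between tin_left and worktop between 1 and 4 N and contact force between each of tin_left, tin_middle and the fingers below 0.1 N and angle between each of tin_left, tin_middle's own z axis and vertical below 0.1 rad and linear speed of each of tin_left, tin_middle below 0.02 m/s and distance of each of tin_left, tin_middle from where it was at the start of the episode below 0.06 m and contact force between tin_middle and worktop between 1 and 4 N))); the arm keeps its last pose, push and grip.
It fails at once if a tin is tipped by more than 0.6 rad (angle between any of tin_left, tin_middle, tin_right's own z axis and vertical above 0.6 rad).
It fails at once if a bystander is shifted by more than 30 mm (distance of any of spoon, salt_pot, mug, tumbler, tub, soap, water from where it was at the start of the episode above 0.03 m).
It also fails if it takes over 72 s, if anything falls off the work surface, if the arm or the gripper's body presses on something with over 40 N, if the wrist force passes 120 N, or if a joint passes its speed limit or range.

## Working session

There is one attempt and no reset: what is moved stays moved. The work goes in short steps, Python scripts to look and compute and a tool call to move; the robot and the scene stay as the last step left them, time stands still between calls to the robot, and variables do not carry over. Pictures are saved under pics/ and viewed, about 8 in all and at most 12, crops included, and the job is handed in when it is done.

Besides the shell and the picture viewer there is one more tool, called after ">>>" by a JSON object that holds its "name" and its "arguments", one argument or row to a line. arm_command: Moves the arm, as the interface text tells. Its arguments: {"type":"object","properties":{"deltas":{"type":"array","items":{"type":"array","items":{"type":"array","items":{"type":"number"}}}},"gripper":{"type":"number"}},"required":["deltas"]}

```bash
ls; mkdir -p pics
python3 - <<'E'
from plant import sensors, camera, camera_info, workorder, manip
import cv2,numpy as np
print(sensors.observe()); print(manip.nose_length)
for n in ("scene","top"):
    p,d=camera(n); np.savez(f"{n}0.npz",p=p,d=d); cv2.imwrite(f"pics/{n}0.png",p[:,:,::-1]); print(n,camera_info(n))
print(camera_info("wrist"))
E
```

```text
pics
{'time': 0.0, 'joint_positions': array([-1.41559173e+00,  4.91569303e-01,  1.55944867e+00,  2.54732777e-05,
        1.09170565e+00, -1.05613322e-01]), 'qvel': array([ 5.44328759e-04,  5.42822881e-04, -9.13350761e-04, -8.85172339e-05,
       -4.96051404e-04, -1.15080927e-03]), 'tau': array([-1.30851407e-03, -6.12651873e+01, -2.58185077e+01,  6.91707619e-02,
        4.82239947e-02, -1.48829340e-04]), 'ee_pos': array([ 0.1611541 , -0.60363532,  0.23305596]), 'orientation': array([[-9.66182425e-01, -1.52493854e-04,  2.57859454e-01],
       [-2.57859461e-01,  1.12086756e-03, -9.66181785e-01],
       [-1.41689512e-04, -9.99999360e-01, -1.12228452e-03]]), 'contact_force': array([-0.26517143,  0.10186209, -1.06639431]), 'ft_torque': array([ 0.01738303, -0.07108411, -0.0301052 ]), 'finger_gap': 0.0951476828168379}
0.019
scene {'fx': 450.55080232096213, 'fy': 450.55080232096213, 'cx': 315.82850914098, 'cy': 193.32271079276646, 'dist_coeffs': array([0.00896627, 0.        , 0.        , 0.        , 0.        ]), 'R': array([[ 0.07893282,  0.99687438, -0.00332832],
       [ 0.75030418, -0.061
[... 366 characters left out ...]
0903],
       [-0.98865906,  0.0251443 , -0.14805749],
       [ 0.14849146,  0.01636086, -0.98877834]]), 't': array([0.08722544, 0.56562222, 0.99530064])}
{'fx': 341.91634636892104, 'fy': 341.91634636892104, 'cx': 317.002324588025, 'cy': 203.33033483517406, 'dist_coeffs': array([-0.01812463,  0.        ,  0.        ,  0.        ,  0.        ]), 'hand_eye': array([[-3.05250408e-04,  9.70780407e-01,  2.39969389e-01,
        -6.75934763e-02],
       [ 2.48102269e-04, -2.39969319e-01,  9.70780441e-01,
        -1.51298819e-01],
       [ 9.99999923e-01,  3.55868076e-04, -1.67602089e-04,
        -1.47743841e-03],
       [ 0.00000000e+00,  0.00000000e+00,  0.00000000e+00,
         1.00000000e+00]])}
```

View pics/top0.png

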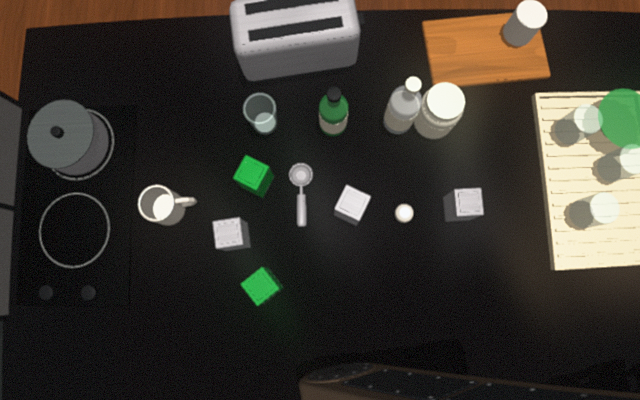

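View pics/scene0.png

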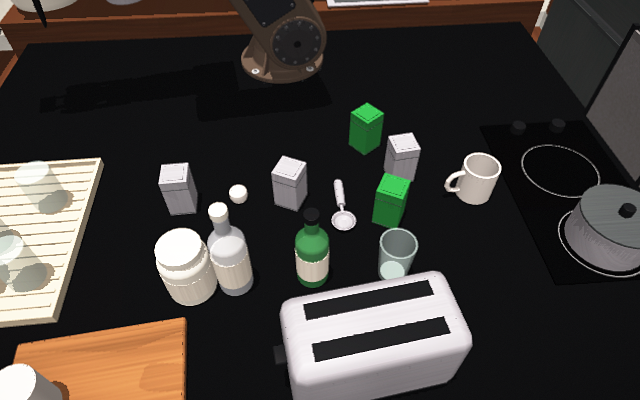

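The top view shows the steel tins at about (229,233), (352,204) and (467,202). Green look-alikes are at (253,174) and (261,287), the spoon at (301,195), the salt pot at (404,213) and the mug at (160,205). The scene view agrees. Next I'll measure the lids.

```bash
cat > h.py <<'E'
import cv2,numpy as np
from plant import camera_info
def world(n,d):
    c=camera_info(n); K=np.array([[c['fx'],0,c['cx']],[0,c['fy'],c['cy']],[0,0,1]])
    v,u=np.mgrid[:400,:640]
    q=cv2.undistortPoints(np.stack([u,v],-1).reshape(-1,1,2).astype(float),K,c['dist_coeffs']).reshape(400,640,2)
    P=np.dstack([q[...,0]*d,q[...,1]*d,d])
    return (P-c['t'])@c['R']
def tins(n,d,lo=.092,hi=.112):
    W=world(n,d); m=((W[...,2]>lo)&(W[...,2]<hi)&(d>0)).astype(np.uint8)
    m=cv2.morphologyEx(m,cv2.MORPH_OPEN,np.ones((3,3)))
    k,l,s,ce=cv2.connectedComponentsWithStats(m)
    for i in range(1,k):
        if s[i,4]<250: continue
        p=W[l==i]; r=cv2.minAreaRect((p[:,:2]*1000).astype(np.float32))
        print(n,ce[i].round(),s[i,4],'c',np.round(r[0],1),'size',np.round(r[1],1),'ang',round(r[2],1),'z',np.median(p[:,2]).round(4))
E
python3 - <<'E'
from h import *
for n in("top","scene"):
    z=np.load(n+"0.npz"); W=world(n,z['d']); print(n,'floor z',np.median(W[300:330,300:400,2]) if n=="top" else W[200,340])
    tins(n,z['d'])
    tins(n,z['d'],.018,.036)
E
```

```text
top floor z -0.0003192075665789628
top [530.  15.] 785 c [ 964.2 -401.4] size [68.6 68.7] ang 41.1 z 0.1079
top [435. 116.] 314 c [ 742.  -175.8] size [88.2 44.2] ang 52.2 z 0.1043
top [ 78. 116.] 349 c [767.9 583.9] size [98.8 40.2] ang 54.4 z 0.0938
top [586. 119.] 758 c [ 726.6 -497.1] size [63.8 66.6] ang 60.8 z 0.1073
top [ 44. 138.] 467 c [717.9 660.1] size [88.8 69.6] ang 24.1 z 0.094
top [629. 159.] 620 c [ 639.1 -580.6] size [49.5 64.6] ang 77.9 z 0.1069
top [ 65. 157.] 278 c [675.5 609.3] size [40.6 64.3] ang 5.4 z 0.0939
top [251. 173.] 722 c [627.9 208.1] size [55.5 54.6] ang 61.4 z 0.1012
top [352. 203.] 731 c [560.6   3.8] size [53.7 54.9] ang 62.0 z 0.1009
top [468. 202.] 735 c [ 556.2 -230.2] size [55.2 55.4] ang 1.7 z 0.1008
top [603. 208.] 828 c [ 536.2 -510.7] size [65.2 64.8] ang 5.3 z 0.107
top [228. 233.] 717 c [505.6 254.5] size [54.6 53.3] ang 7.4 z 0.101
top [260. 286.] 748 c [400.4 190.5] size [54.2 54.5] ang 39.8 z 0.101
top [  6. 218.] 256 c [555.  785.1] size [  8.6 129.9] ang 89.4 z 0.0266
top [552. 226.] 306 c [ 509.3 -436.4] size [160.5  12.5] ang 1.1 
[... 691 characters left out ...]
4.2 57.7] ang 61.2 z 0.1003
scene [ 11. 251.] 740 c [ 722.8 -485.5] size [67.  41.2] ang 16.0 z 0.1063
scene [186. 268.] 596 c [ 778.8 -183. ] size [49.9 88.7] ang 21.5 z 0.103
scene [421. 372.] 317 c [989.9 177.3] size [  2.  113.3] ang 7.8 z 0.1025
scene [ 19. 383.] 1289 c [ 958.  -391.9] size [61.8 46.8] ang 21.9 z 0.1067
scene [339. 391.] 379 c [1005.3   56.7] size [  7.8 120.7] ang 3.7 z 0.1021
scene [584.  30.] 435 c [-56.2 949.2] size [373.8  12.1] ang 0.8 z 0.0271
scene [613. 137.] 513 c [445.1 785.2] size [244.9  10.3] ang 1.1 z 0.0274
scene [ 51. 285.] 721 c [ 708.2 -470.8] size [217.7  88.9] ang 0.3 z 0.021
scene [595. 253.] 520 c [756.7 585.8] size [142.   54.7] ang 36.0 z 0.0274
```

```bash
cat >> h.py <<'E'
from plant import sensors
def plan(x,y,z,yaw,n):
    """constant tool-frame row (arc) taking the measured pose to the target in n rows; yaw = heading of jaw axis, deg"""
    s=sensors.observe(); R=s['orientation']; psi=np.degrees(np.arctan2(R[1,2],R[0,2]))
    th=-((yaw-psi+90)%180-90)/n           # tool y points down
    c=lambda a:np.cos(np.radians(a))
    rot=lambda a:np.array([[c(a),0,c(a-90)],[0,1,0],[-c(a-90),0,c(a)]])
    A=sum(R@rot(k*th) for k in range(n))
    d=np.linalg.solve(A,np.array([x,y,z])-s['ee_pos'])*100
    print('t',round(s['time'],2),'at',s['ee_pos'].round(4),'yaw',psi.round(2),'F',s['contact_force'].round(2),'gap',round(s['finger_gap'],4),'q',s['joint_positions'].round(2))
    print(n,'rows of',d.round(2),round(th,2))
E
python3 -c "
from h import *
plan(.506,.2535,.233,6.5,30)"
```

```text
t 0.1 at [ 0.1612 -0.6037  0.2331] yaw -75.06 F [-0.45  0.88 -0.26] gap 0.0952 q [-1.42  0.49  1.56  0.    1.09 -0.11]
30 rows of [-3.26  0.   -0.8 ] -2.72
```

>>> {"name": "arm_command", "arguments": {
  "deltas": [
    [[-3.26,0,-0.8,-2.72],[-3.26,0,-0.8,-2.72],[-3.26,0,-0.8,-2.72],[-3.26,0,-0.8,-2.72],[-3.26,0,-0.8,-2.72],[-3.26,0,-0.8,-2.72],[-3.26,0,-0.8,-2.72],[-3.26,0,-0.8,-2.72],[-3.26,0,-0.8,-2.72],[-3.26,0,-0.8,-2.72]]
  ],
  "gripper": -1
}}

```text
time: 0.93
ee_pos: [0.4132, -0.3845, 0.2334]
orientation: [[-0.74, -0.0, 0.673], [-0.673, 0.0, -0.74], [0.0, -1.0, -0.0]]
contact_force: [0.7, -0.3, 0.2]
finger_gap: 0.095
```

>>> {"name": "arm_command", "arguments": {
  "deltas": [
    [[-3.26,0,-0.8,-2.72],[-3.26,0,-0.8,-2.72],[-3.26,0,-0.8,-2.72],[-3.26,0,-0.8,-2.72],[-3.26,0,-0.8,-2.72],[-3.26,0,-0.8,-2.72],[-3.26,0,-0.8,-2.72],[-3.26,0,-0.8,-2.72],[-3.26,0,-0.8,-2.72],[-3.26,0,-0.8,-2.72]]
  ]
}}

```text
time: 1.77
ee_pos: [0.5361, -0.0755, 0.2334]
orientation: [[-0.351, -0.0, 0.937], [-0.937, -0.0, -0.351], [0.0, -1.0, -0.0]]
contact_force: [0.6, -0.5, 0.5]
finger_gap: 0.0953
```

>>> {"name": "arm_command", "arguments": {
  "deltas": [
    [[-3.26,0,-0.8,-2.72],[-3.26,0,-0.8,-2.72],[-3.26,0,-0.8,-2.72],[-3.26,0,-0.8,-2.72],[-3.26,0,-0.8,-2.72],[-3.26,0,-0.8,-2.72],[-3.26,0,-0.8,-2.72],[-3.26,0,-0.8,-2.72],[0,0,0,0],[0,0,0,0]]
  ]
}}

```text
time: 2.6
ee_pos: [0.523, 0.1909, 0.2333]
orientation: [[0.022, -0.0, 1.0], [-1.0, -0.0, 0.022], [0.0, -1.0, -0.0]]
contact_force: [0.8, -0.1, 0.0]
finger_gap: 0.095
```

```bash
python3 -c "
from h import *
plan(.506,.2535,.07,6.5,8)
plan(.506,.2535,.233,6.5,5)"
```

```text
t 2.6 at [0.523  0.1909 0.2333] yaw 1.26 F [ 0.79 -0.08  0.05] gap 0.095 q [ 0.23  0.39  1.73 -0.    1.02  0.21]
8 rows of [-0.8   2.04 -0.16] -0.66
t 2.6 at [0.523  0.1909 0.2333] yaw 1.26 F [ 0.79 -0.08  0.05] gap 0.095 q [ 0.23  0.39  1.73 -0.    1.02  0.21]
5 rows of [-1.27  0.01 -0.27] -1.05
```

>>> {"name": "arm_command", "arguments": {
  "deltas": [
    [[-1.27,0,-0.27,-1.05],[-1.27,0,-0.27,-1.05],[-1.27,0,-0.27,-1.05],[-1.27,0,-0.27,-1.05],[-1.27,0,-0.27,-1.05],[0,0,0,0],[0,1,0,0],[0,2,0,0],[0,2,0,0],[0,1.3,0,0]]
  ]
}}

```text
time: 3.43
ee_pos: [0.506, 0.2516, 0.1683]
orientation: [[0.11, -0.002, 0.994], [-0.994, -0.001, 0.11], [0.001, -1.0, -0.002]]
contact_force: [0.4, 0.2, 0.2]
finger_gap: 0.0949
```

Run:
```python
from h import *
from plant import camera
plan(.506,.2535,.07,6.5,8)
p,d=camera("wrist"); cv2.imwrite("pics/w1.png",p[:,:,::-1])
```

```text
t 3.43 at [0.506  0.2516 0.1683] yaw 6.33 F [0.4  0.17 0.2 ] gap 0.0949 q [ 0.34  0.48  1.78 -0.    0.88  0.23]
8 rows of [-0.02  1.23  0.  ] -0.02
```

View pics/w1.png

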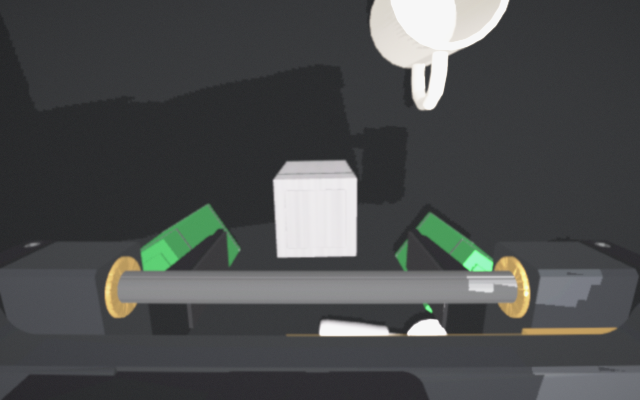

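The wrist view shows the tin square-on and centred between the jaws, with its lid at about (316,215). The green tins are outside the fingers and the mug handle, at (430,90), is clear. I'll descend and grip.

>>> {"name": "arm_command", "arguments": {
  "deltas": [
    [[0,1.2,0,0],[0,1.2,0,0],[0,1.2,0,0],[0,1.2,0,0],[0,1.2,0,0],[0,1.2,0,0],[0,1.2,0,0],[0,1.2,0,0],[0,0.2,0,0],[0,0,0,0]]
  ]
}}

```text
time: 4.32
ee_pos: [0.5064, 0.2518, 0.0721]
orientation: [[0.11, -0.001, 0.994], [-0.994, -0.001, 0.11], [0.0, -1.0, -0.001]]
contact_force: [0.9, 0.5, -0.7]
finger_gap: 0.0951
```

>>> {"name": "arm_command", "arguments": {
  "deltas": [
    [[0,0,0,0],[0,0,0,0],[0,0,0,0],[0,0,0,0],[0,0,0,0],[0,0,0,0],[0,0,0,0],[0,0,0,0],[0,0,0,0],[0,0,0,0]]
  ],
  "gripper": 1
}}

```text
time: 5.15
ee_pos: [0.5061, 0.2521, 0.0726]
orientation: [[0.111, -0.001, 0.994], [-0.994, -0.0, 0.111], [0.0, -1.0, -0.001]]
contact_force: [-5.4, -1.3, 5.3]
finger_gap: 0.0539
```

>>> {"name": "arm_command", "arguments": {
  "deltas": [
    [[0,-0.4,0,0],[0,-0.8,0,0],[0,-0.8,0,0],[0,-0.8,0,0],[0,-0.8,0,0],[0,-0.8,0,0],[0,-0.8,0,0],[0,-0.8,0,0],[0,-0.8,0,0],[0,-0.2,0,0]]
  ]
}}

```text
time: 5.98
ee_pos: [0.507, 0.2523, 0.1442]
orientation: [[0.111, 0.002, 0.994], [-0.994, 0.001, 0.111], [-0.0, -1.0, 0.002]]
contact_force: [-0.6, -0.1, -5.5]
finger_gap: 0.0538
```

>>> {"name": "arm_command", "arguments": {
  "deltas": [
    [[0,0,0,0],[0,0,0,0],[0,0,0,0],[0,0,0,0],[0,0,0,0],[0,0,0,0],[0,0,0,0],[0,0,0,0],[0,0,0,0],[0,0,0,0]]
  ]
}}

```text
time: 6.82
ee_pos: [0.5066, 0.2522, 0.1426]
orientation: [[0.111, -0.0, 0.994], [-0.994, -0.0, 0.111], [0.0, -1.0, -0.0]]
contact_force: [-0.2, -0.3, -5.5]
finger_gap: 0.0538
```

Run:
```python
from h import *
from plant import camera
plan(.506,.252,.073,6.3,8)
print(sensors.observe()['tau'])
p,d=camera("wrist"); cv2.imwrite("pics/w2.png",p[:,:,::-1]); print(d[235,316])
f=[(camera("wrist"),sensors.observe()['contact_force'])[1] for _ in range(6)]; print(np.round(f,2))
```

```text
t 6.82 at [0.5066 0.2522 0.1426] yaw 6.35 F [-0.16 -0.33 -5.51] gap 0.0538 q [ 0.35  0.52  1.8  -0.    0.82  0.23]
8 rows of [ 0.    0.87 -0.01] 0.01
[ 3.56923483e-04 -6.05946136e+01 -2.18809301e+01  7.22071761e-02
  1.52996957e-02 -3.50699784e-04]
0.12861593
[[-0.82  0.75 -5.15]
 [-0.44 -0.02 -5.96]
 [ 0.47  0.33 -4.55]
 [ 0.06 -0.2  -4.36]
 [ 0.05 -0.32 -3.77]
 [-1.31  0.54 -5.52]]
```

View pics/w2.png

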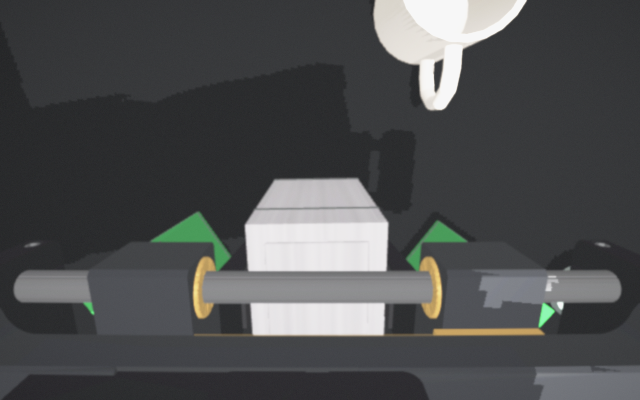

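The tin is held upright, with its lid at about (316,270), and the force reads roughly 5 N down. That suggests it is the full one. I'll set it back and compare the others.

>>> {"name": "arm_command", "arguments": {
  "deltas": [
    [[0,0.8,0,0],[0,0.9,0,0],[0,0.9,0,0],[0,0.9,0,0],[0,0.9,0,0],[0,0.8,0,0],[0,0.7,0,0],[0,0.5,0,0],[0,0.4,0,0],[0,0.2,0,0]]
  ]
}}

```text
time: 8.0
ee_pos: [0.5064, 0.2522, 0.0724]
orientation: [[0.111, -0.001, 0.994], [-0.994, -0.0, 0.111], [0.0, -1.0, -0.001]]
contact_force: [-7.8, -0.6, 23.9]
finger_gap: 0.0541
```

>>> {"name": "arm_command", "arguments": {
  "deltas": [
    [[0,0,0,0],[0,0,0,0],[0,0,0,0],[0,0,0,0],[0,0,0,0],[0,0,0,0],[0,0,0,0],[0,0,0,0],[0,0,0,0],[0,0,0,0]]
  ]
}}

```text
time: 8.83
ee_pos: [0.5066, 0.2522, 0.0726]
orientation: [[0.111, -0.0, 0.994], [-0.994, -0.0, 0.111], [0.0, -1.0, -0.0]]
contact_force: [-0.4, 1.4, -4.8]
finger_gap: 0.0539
```

>>> {"name": "arm_command", "arguments": {
  "deltas": [
    [[0,0.05,0,0],[0,0.05,0,0],[0,0.05,0,0],[0,0,0,0],[0,0,0,0],[0,0,0,0],[0,0,0,0],[0,0,0,0],[0,0,0,0],[0,0,0,0]]
  ]
}}

```text
time: 9.67
ee_pos: [0.5065, 0.2522, 0.0724]
orientation: [[0.111, 0.001, 0.994], [-0.994, 0.0, 0.111], [-0.0, -1.0, 0.001]]
contact_force: [-5.7, -2.4, 12.6]
finger_gap: 0.0538
```

It's resting on the worktop with +12.6 N, so I'll release and rise.

>>> {"name": "arm_command", "arguments": {
  "deltas": [
    [[0,0,0,0],[0,0,0,0],[0,0,0,0],[0,0,0,0],[0,0,0,0],[0,0,0,0],[0,0,0,0],[0,0,0,0],[0,0,0,0],[0,0,0,0]]
  ],
  "gripper": -1
}}

```text
time: 10.5
ee_pos: [0.5066, 0.2522, 0.0711]
orientation: [[0.111, 0.0, 0.994], [-0.994, -0.0, 0.111], [0.0, -1.0, 0.0]]
contact_force: [0.6, -1.0, 0.3]
finger_gap: 0.0948
```

>>> {"name": "arm_command", "arguments": {
  "deltas": [
    [[0,-0.8,0,0],[0,-1.6,0,0],[0,-2.1,0,0],[0,-2.1,0,0],[0,-2.1,0,0],[0,-2.1,0,0],[0,-2.1,0,0],[0,-2.1,0,0],[0,-1,0,0],[0,0,0,0]]
  ]
}}

```text
time: 11.33
ee_pos: [0.5072, 0.2524, 0.2335]
orientation: [[0.111, 0.004, 0.994], [-0.994, 0.001, 0.111], [-0.001, -1.0, 0.004]]
contact_force: [0.0, 0.5, 0.1]
finger_gap: 0.0953
```

Run:
```python
from h import *
from plant import camera
for w in(10,14):plan(.5607,.0032,.23,-28,w)
p,d=camera("top"); cv2.imwrite("pics/top1.png",p[:,:,::-1]); tins("top",d)
```

```text
t 11.33 at [0.5072 0.2524 0.2335] yaw 6.36 F [0.02 0.49 0.14] gap 0.0953 q [ 0.35  0.41  1.71 -0.    1.02  0.23]
10 rows of [2.41 0.03 0.94] 3.44
t 11.33 at [0.5072 0.2524 0.2335] yaw 6.36 F [0.02 0.49 0.14] gap 0.0953 q [ 0.35  0.41  1.71 -0.    1.02  0.23]
14 rows of [1.72 0.02 0.68] 2.45
top [530.  15.] 787 c [ 965.4 -400.9] size [67.9 69.7] ang 86.6 z 0.1078
top [298.  59.] 438 c [870.7 107.6] size [  7.4 237. ] ang 6.8 z 0.1022
top [435. 116.] 305 c [ 741.9 -175.8] size [88.3 43.7] ang 52.3 z 0.1038
top [ 72. 115.] 408 c [772.5 598.5] size [90.6 52.8] ang 38.1 z 0.094
top [586. 119.] 777 c [ 725.5 -497.1] size [65.1 62.6] ang 58.8 z 0.1073
top [ 49. 137.] 521 c [720.7 649.2] size [ 65.3 103.7] ang 22.2 z 0.0942
top [629. 159.] 620 c [ 638.5 -580. ] size [48.  64.5] ang 81.9 z 0.1073
top [251. 173.] 713 c [627.9 208.3] size [55.5 54.7] ang 61.9 z 0.1011
top [352. 203.] 719 c [560.4   3.8] size [53.8 55. ] ang 62.5 z 0.101
top [468. 202.] 742 c [ 556.1 -229.9] size [55.  55.1] ang 1.7 z 0.1006
top [602. 208.] 825 c [ 536.4 -510.5] size [64.7 64.2] ang 1.0 z 0.1072
top [236. 230.] 259 c [509.  238.7] size [53.7 21. ] ang 6.8 z 0.1008
top [260. 286.] 750 c [400.3 190.8] size [55.1 53.8] ang 38.5 z 0.101
```

Everything is in place, with the left tin partly hidden by the arm. Next is the middle tin.

>>> {"name": "arm_command", "arguments": {
  "deltas": [
    [[2.41,0,0.94,3.44],[2.41,0,0.94,3.44],[2.41,0,0.94,3.44],[2.41,0,0.94,3.44],[2.41,0,0.94,3.44],[2.41,0,0.94,3.44],[2.41,0,0.94,3.44],[2.41,0,0.94,3.44],[2.41,0,0.94,3.44],[2.41,0,0.94,3.44]]
  ]
}}

```text
time: 12.22
ee_pos: [0.5599, 0.0018, 0.2294]
orientation: [[-0.473, -0.002, 0.881], [-0.881, 0.0, -0.473], [0.001, -1.0, -0.002]]
contact_force: [-0.6, -0.5, 0.5]
finger_gap: 0.0953
```

>>> {"name": "arm_command", "arguments": {
  "deltas": [
    [[0,0,0,0],[0,0,0,0],[0,0,0,0],[0,1,0,0],[0,1.5,0,0],[0,1.5,0,0],[0,1.5,0,0],[0,0.7,0,0],[0,0,0,0],[0,0,0,0]]
  ]
}}

```text
time: 13.05
ee_pos: [0.5603, 0.0036, 0.1688]
orientation: [[-0.469, -0.001, 0.883], [-0.883, 0.0, -0.469], [0.0, -1.0, -0.001]]
contact_force: [-0.4, 0.3, 0.1]
finger_gap: 0.0951
```

Run:
```python
from h import *
from plant import camera
plan(.5605,.0032,.072,-28,8)
p,d=camera("wrist"); cv2.imwrite("pics/w3.png",p[:,:,::-1])
```

```text
t 13.05 at [0.5603 0.0036 0.1688] yaw -27.99 F [-0.38  0.29  0.11] gap 0.0951 q [-0.11  0.48  1.79 -0.    0.88  0.38]
8 rows of [0.   1.21 0.01] 0.0
```

View pics/w3.png

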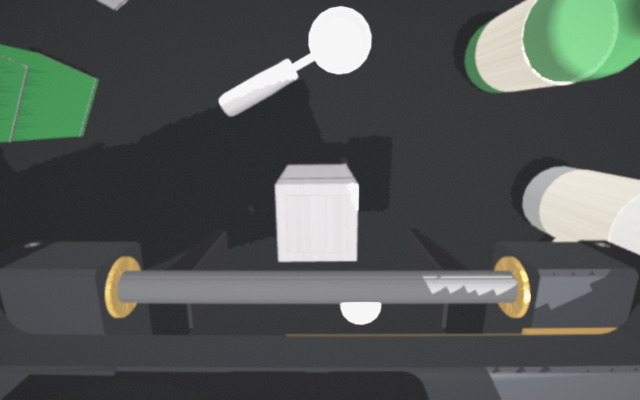

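The middle tin is centred and square in the jaws at (316,220). The spoon and bottles are clear, and the salt pot at (360,305) is low and outside the fingers.

>>> {"name": "arm_command", "arguments": {
  "deltas": [
    [[0,1.2,0,0],[0,1.2,0,0],[0,1.2,0,0],[0,1.2,0,0],[0,1.2,0,0],[0,1.2,0,0],[0,1.2,0,0],[0,1.2,0,0],[0,0.1,0,0],[0,0,0,0]]
  ]
}}

```text
time: 13.93
ee_pos: [0.5605, 0.0031, 0.0724]
orientation: [[-0.47, 0.0, 0.883], [-0.883, -0.0, -0.47], [0.0, -1.0, 0.0]]
contact_force: [0.5, 0.1, -0.4]
finger_gap: 0.0953
```

>>> {"name": "arm_command", "arguments": {
  "deltas": [
    [[0,0,0,0],[0,0,0,0],[0,0,0,0],[0,0,0,0],[0,0,0,0],[0,0,0,0],[0,0,0,0],[0,0,0,0],[0,0,0,0],[0,0,0,0]]
  ],
  "gripper": 1
}}

```text
time: 14.77
ee_pos: [0.5603, 0.0031, 0.0722]
orientation: [[-0.47, -0.0, 0.883], [-0.883, -0.0, -0.47], [0.0, -1.0, 0.0]]
contact_force: [-0.4, 0.7, 1.3]
finger_gap: 0.054
```

>>> {"name": "arm_command", "arguments": {
  "deltas": [
    [[0,-0.4,0,0],[0,-0.8,0,0],[0,-0.8,0,0],[0,-0.8,0,0],[0,-0.8,0,0],[0,-0.8,0,0],[0,-0.8,0,0],[0,-0.8,0,0],[0,-0.8,0,0],[0,-0.2,0,0]]
  ]
}}

```text
time: 15.6
ee_pos: [0.5608, 0.003, 0.1436]
orientation: [[-0.47, 0.002, 0.883], [-0.883, -0.0, -0.47], [-0.001, -1.0, 0.002]]
contact_force: [0.3, -1.3, -1.2]
finger_gap: 0.0538
```

>>> {"name": "arm_command", "arguments": {
  "deltas": [
    [[0,0,0,0],[0,0,0,0],[0,0,0,0],[0,0,0,0],[0,0,0,0],[0,0,0,0],[0,0,0,0],[0,0,0,0],[0,0,0,0],[0,0,0,0]]
  ]
}}

```text
time: 16.43
ee_pos: [0.5603, 0.0031, 0.1421]
orientation: [[-0.47, -0.0, 0.883], [-0.883, -0.0, -0.47], [0.0, -1.0, 0.0]]
contact_force: [-0.4, -0.6, -2.5]
finger_gap: 0.0541
```

Run:
```python
from h import *
from plant import camera
plan(.5605,.0032,.072,-28,8); print(sensors.observe()['tau'])
f=[(camera("wrist"),sensors.observe()['contact_force'])[1] for _ in range(7)]; print(np.round(f,2), np.mean(f,0))
```

```text
t 16.43 at [0.5603 0.0031 0.1421] yaw -28.04 F [-0.41 -0.63 -2.46] gap 0.0541 q [-0.11  0.51  1.82 -0.    0.81  0.38]
8 rows of [-0.    0.88  0.  ] -0.01
[-1.28174437e-03 -5.80535138e+01 -2.07479453e+01  6.40523178e-02
  4.23071717e-03 -4.12953314e-04]
[[ 0.49  0.68 -2.99]
 [ 0.5   0.05 -2.73]
 [-0.5   0.13 -2.17]
 [ 0.05  0.15 -1.71]
 [ 0.25  0.3  -2.25]
 [ 0.53  0.28  0.1 ]
 [ 0.27  0.5  -2.01]] [ 0.22810444  0.30067839 -1.96392434]
```

The middle tin reads about 2 N, so it is light. I'll set it back.

>>> {"name": "arm_command", "arguments": {
  "deltas": [
    [[0,0.8,0,0],[0,0.9,0,0],[0,0.9,0,0],[0,0.9,0,0],[0,0.9,0,0],[0,0.8,0,0],[0,0.7,0,0],[0,0.5,0,0],[0,0.4,0,0],[0,0.2,0,0]]
  ]
}}

```text
time: 17.62
ee_pos: [0.5602, 0.0032, 0.0721]
orientation: [[-0.47, -0.0, 0.883], [-0.883, 0.0, -0.47], [0.0, -1.0, -0.0]]
contact_force: [-8.1, 1.0, 29.4]
finger_gap: 0.0538
```

>>> {"name": "arm_command", "arguments": {
  "deltas": [
    [[0,0.05,0,0],[0,0.05,0,0],[0,0,0,0],[0,0,0,0],[0,0,0,0],[0,0,0,0],[0,0,0,0],[0,0,0,0],[0,0,0,0],[0,0,0,0]]
  ]
}}

```text
time: 18.45
ee_pos: [0.5602, 0.0032, 0.0721]
orientation: [[-0.47, 0.0, 0.883], [-0.883, -0.0, -0.47], [-0.0, -1.0, 0.0]]
contact_force: [-4.7, 0.9, 8.5]
finger_gap: 0.0541
```

>>> {"name": "arm_command", "arguments": {
  "deltas": [
    [[0,0,0,0],[0,0,0,0],[0,0,0,0],[0,0,0,0],[0,0,0,0],[0,0,0,0],[0,0,0,0],[0,0,0,0],[0,0,0,0],[0,0,0,0]]
  ],
  "gripper": -1
}}

```text
time: 19.28
ee_pos: [0.5603, 0.0031, 0.0711]
orientation: [[-0.47, -0.0, 0.883], [-0.883, -0.0, -0.47], [0.0, -1.0, 0.0]]
contact_force: [-0.1, -0.7, 1.2]
finger_gap: 0.0947
```

>>> {"name": "arm_command", "arguments": {
  "deltas": [
    [[0,-0.8,0,0],[0,-1.6,0,0],[0,-2.1,0,0],[0,-2.1,0,0],[0,-2.1,0,0],[0,-2.1,0,0],[0,-2.1,0,0],[0,-2.1,0,0],[0,-1,0,0],[0,0,0,0]]
  ]
}}

```text
time: 20.12
ee_pos: [0.561, 0.003, 0.2335]
orientation: [[-0.47, 0.004, 0.883], [-0.883, -0.001, -0.47], [-0.001, -1.0, 0.004]]
contact_force: [-0.5, -0.3, 1.2]
finger_gap: 0.0954
```

Run:
```python
from h import *
plan(.5563,-.2305,.23,1.8,10)
```

```text
t 20.12 at [0.561  0.003  0.2335] yaw -28.04 F [-0.48 -0.27  1.17] gap 0.0954 q [-0.11  0.4   1.72 -0.    1.02  0.38]
10 rows of [2.3  0.04 0.55] -2.98
```

>>> {"name": "arm_command", "arguments": {
  "deltas": [
    [[2.3,0,0.55,-2.98],[2.3,0,0.55,-2.98],[2.3,0,0.55,-2.98],[2.3,0,0.55,-2.98],[2.3,0,0.55,-2.98],[2.3,0,0.55,-2.98],[2.3,0,0.55,-2.98],[2.3,0,0.55,-2.98],[2.3,0,0.55,-2.98],[2.3,0,0.55,-2.98]]
  ]
}}

```text
time: 20.95
ee_pos: [0.555, -0.2318, 0.2298]
orientation: [[0.033, -0.002, 0.999], [-0.999, 0.001, 0.033], [-0.001, -1.0, -0.002]]
contact_force: [-0.3, -0.1, -0.1]
finger_gap: 0.0949
```

>>> {"name": "arm_command", "arguments": {
  "deltas": [
    [[0,0,0,0],[0,0,0,0],[0,0,0,0],[0,1,0,0],[0,1.5,0,0],[0,1.5,0,0],[0,1.5,0,0],[0,0.7,0,0],[0,0,0,0],[0,0,0,0]]
  ]
}}

```text
time: 21.78
ee_pos: [0.5555, -0.2302, 0.169]
orientation: [[0.031, -0.0, 1.0], [-1.0, 0.0, 0.031], [-0.0, -1.0, -0.0]]
contact_force: [0.3, 0.2, 0.8]
finger_gap: 0.0946
```

Run:
```python
from h import *
from plant import camera
plan(.5563,-.2305,.072,1.8,8)
p,d=camera("wrist"); cv2.imwrite("pics/w4.png",p[:,:,::-1])
```

```text
t 21.78 at [ 0.5555 -0.2302  0.169 ] yaw 1.78 F [0.34 0.2  0.78] gap 0.0946 q [-0.5   0.53  1.69 -0.    0.93 -0.53]
8 rows of [0.   1.21 0.01] -0.0
```

View pics/w4.png

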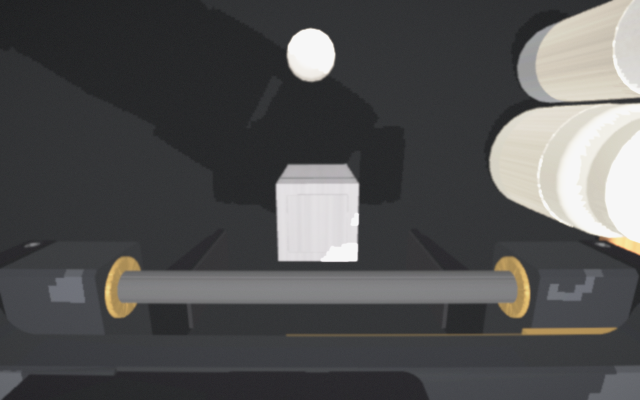

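The right tin is centred and square at (317,220). The tub at (560,170) is about 5 cm beyond the body's end, and the salt pot at (310,55) is clear.

>>> {"name": "arm_command", "arguments": {
  "deltas": [
    [[0,1.2,0,0],[0,1.2,0,0],[0,1.2,0,0],[0,1.2,0,0],[0,1.2,0,0],[0,1.2,0,0],[0,1.2,0,0],[0,1.2,0,0],[0,0.1,0,0],[0,0,0,0]]
  ]
}}

```text
time: 22.67
ee_pos: [0.5553, -0.2306, 0.0713]
orientation: [[0.031, -0.001, 1.0], [-1.0, 0.001, 0.031], [-0.001, -1.0, -0.001]]
contact_force: [0.5, 0.1, 0.6]
finger_gap: 0.0953
```

>>> {"name": "arm_command", "arguments": {
  "deltas": [
    [[0,0,0,0],[0,0,0,0],[0,0,0,0],[0,0,0,0],[0,0,0,0],[0,0,0,0],[0,0,0,0],[0,0,0,0],[0,0,0,0],[0,0,0,0]]
  ],
  "gripper": 1
}}

```text
time: 23.5
ee_pos: [0.5555, -0.2308, 0.0723]
orientation: [[0.031, 0.0, 1.0], [-1.0, -0.0, 0.031], [0.0, -1.0, 0.0]]
contact_force: [-0.3, 0.7, 3.1]
finger_gap: 0.0542
```

>>> {"name": "arm_command", "arguments": {
  "deltas": [
    [[0,-0.4,0,0],[0,-0.8,0,0],[0,-0.8,0,0],[0,-0.8,0,0],[0,-0.8,0,0],[0,-0.8,0,0],[0,-0.8,0,0],[0,-0.8,0,0],[0,-0.8,0,0],[0,-0.2,0,0]]
  ]
}}

```text
time: 24.33
ee_pos: [0.5559, -0.231, 0.1437]
orientation: [[0.031, 0.002, 1.0], [-1.0, -0.001, 0.031], [0.001, -1.0, 0.002]]
contact_force: [0.3, -0.4, -2.4]
finger_gap: 0.0537
```

>>> {"name": "arm_command", "arguments": {
  "deltas": [
    [[0,0,0,0],[0,0,0,0],[0,0,0,0],[0,0,0,0],[0,0,0,0],[0,0,0,0],[0,0,0,0],[0,0,0,0],[0,0,0,0],[0,0,0,0]]
  ]
}}

```text
time: 25.17
ee_pos: [0.5555, -0.2307, 0.1421]
orientation: [[0.031, 0.0, 1.0], [-1.0, -0.0, 0.031], [0.0, -1.0, 0.0]]
contact_force: [0.0, -0.2, -2.8]
finger_gap: 0.0538
```

Run:
```python
from h import *
from plant import camera
plan(.5555,-.2305,.072,1.8,8)
f=[(camera("wrist"),sensors.observe()['contact_force'])[1] for _ in range(7)]; print(np.round(f,2)[:,2], np.mean(f,0))
```

```text
t 25.17 at [ 0.5555 -0.2307  0.1421] yaw 1.75 F [ 0.04 -0.23 -2.76] gap 0.0538 q [-0.5   0.56  1.71 -0.    0.87 -0.53]
8 rows of [-0.    0.88  0.  ] -0.01
[-2.63 -1.98 -3.14 -1.68 -2.06 -1.68 -2.1 ] [ 0.11692675  0.08300457 -2.18265084]
```

The right tin reads about 2.2 N, so it is light too and the left tin is the heaviest. I'll set this one back and return to the left.

>>> {"name": "arm_command", "arguments": {
  "deltas": [
    [[0,0.8,0,0],[0,0.9,0,0],[0,0.9,0,0],[0,0.9,0,0],[0,0.9,0,0],[0,0.8,0,0],[0,0.7,0,0],[0,0.5,0,0],[0,0.4,0,0],[0,0.2,0,0]]
  ]
}}

```text
time: 26.35
ee_pos: [0.5554, -0.2307, 0.0722]
orientation: [[0.031, -0.0, 1.0], [-1.0, 0.0, 0.031], [-0.0, -1.0, -0.0]]
contact_force: [-6.7, 4.2, 21.7]
finger_gap: 0.0538
```

>>> {"name": "arm_command", "arguments": {
  "deltas": [
    [[0,0.05,0,0],[0,0.05,0,0],[0,0,0,0],[0,0,0,0],[0,0,0,0],[0,0,0,0],[0,0,0,0],[0,0,0,0],[0,0,0,0],[0,0,0,0]]
  ]
}}

```text
time: 27.18
ee_pos: [0.5554, -0.2307, 0.0723]
orientation: [[0.031, 0.0, 1.0], [-1.0, -0.0, 0.031], [0.0, -1.0, 0.0]]
contact_force: [-4.0, 1.8, 8.1]
finger_gap: 0.0536
```

>>> {"name": "arm_command", "arguments": {
  "deltas": [
    [[0,0,0,0],[0,0,0,0],[0,0,0,0],[0,0,0,0],[0,0,0,0],[0,0,0,0],[0,0,0,0],[0,0,0,0],[0,0,0,0],[0,0,0,0]]
  ],
  "gripper": -1
}}

```text
time: 28.02
ee_pos: [0.5555, -0.2308, 0.0711]
orientation: [[0.031, 0.0, 1.0], [-1.0, -0.0, 0.031], [0.0, -1.0, 0.0]]
contact_force: [-0.4, -0.6, -0.2]
finger_gap: 0.0947
```

>>> {"name": "arm_command", "arguments": {
  "deltas": [
    [[0,-0.8,0,0],[0,-1.6,0,0],[0,-2.1,0,0],[0,-2.1,0,0],[0,-2.1,0,0],[0,-2.1,0,0],[0,-2.1,0,0],[0,-2.1,0,0],[0,-1,0,0],[0,0,0,0]]
  ]
}}

```text
time: 28.85
ee_pos: [0.5561, -0.231, 0.2337]
orientation: [[0.031, 0.004, 1.0], [-1.0, -0.002, 0.031], [0.002, -1.0, 0.004]]
contact_force: [0.1, 0.4, 0.3]
finger_gap: 0.0948
```

Run:
```python
from h import *
from plant import camera
plan(.5066,.2522,.23,6.3,20)
p,d=camera("top"); tins("top",d)
```

```text
t 28.85 at [ 0.5561 -0.231   0.2337] yaw 1.76 F [0.05 0.38 0.33] gap 0.0948 q [-0.5   0.46  1.62 -0.    1.06 -0.53]
20 rows of [-2.43  0.01 -0.08] -0.23
top [530.  15.] 776 c [ 965.4 -401.8] size [70. 70.] ang 1.1 z 0.1077
top [435. 116.] 292 c [ 741.7 -176.1] size [88.  44.5] ang 53.5 z 0.1036
top [587. 117.] 676 c [ 728.3 -498.1] size [65.9 58.1] ang 64.5 z 0.1078
top [ 73. 129.] 540 c [737.1 596.6] size [56.6 89.6] ang 15.7 z 0.0941
top [631. 159.] 495 c [ 638.4 -582.7] size [42.  64.1] ang 84.9 z 0.1076
top [251. 173.] 723 c [628.  208.3] size [55.9 54.7] ang 61.5 z 0.1011
top [352. 203.] 728 c [560.6   3.7] size [53.7 54.9] ang 62.0 z 0.1008
top [467. 202.] 689 c [ 556.1 -229.6] size [55.1 54. ] ang 2.1 z 0.1007
top [228. 232.] 715 c [507.1 254.6] size [54.7 53.4] ang 6.6 z 0.101
top [259. 286.] 745 c [400.4 190.8] size [54.7 53.6] ang 39.2 z 0.1011
```

>>> {"name": "arm_command", "arguments": {
  "deltas": [
    [[-2.43,0,-0.08,-0.23],[-2.43,0,-0.08,-0.23],[-2.43,0,-0.08,-0.23],[-2.43,0,-0.08,-0.23],[-2.43,0,-0.08,-0.23],[-2.43,0,-0.08,-0.23],[-2.43,0,-0.08,-0.23],[-2.43,0,-0.08,-0.23],[-2.43,0,-0.08,-0.23],[-2.43,0,-0.08,-0.23]]
  ]
}}

```text
time: 29.73
ee_pos: [0.5349, 0.0127, 0.2296]
orientation: [[0.071, -0.002, 0.997], [-0.997, 0.0, 0.071], [-0.0, -1.0, -0.002]]
contact_force: [-0.5, 0.7, 0.2]
finger_gap: 0.095
```

>>> {"name": "arm_command", "arguments": {
  "deltas": [
    [[-2.43,0,-0.08,-0.23],[-2.43,0,-0.08,-0.23],[-2.43,0,-0.08,-0.23],[-2.43,0,-0.08,-0.23],[-2.43,0,-0.08,-0.23],[-2.43,0,-0.08,-0.23],[-2.43,0,-0.08,-0.23],[-2.43,0,-0.08,-0.23],[-2.43,0,-0.08,-0.23],[-2.43,0,-0.08,-0.23]]
  ]
}}

```text
time: 30.57
ee_pos: [0.5054, 0.2539, 0.2295]
orientation: [[0.111, -0.002, 0.994], [-0.994, -0.001, 0.111], [0.001, -1.0, -0.002]]
contact_force: [0.0, 0.1, -1.0]
finger_gap: 0.095
```

>>> {"name": "arm_command", "arguments": {
  "deltas": [
    [[0,0,0,0],[0,0,0,0],[0,0,0,0],[0,1,0,0],[0,1.5,0,0],[0,1.5,0,0],[0,1.5,0,0],[0,0.7,0,0],[0,0,0,0],[0,0,0,0]]
  ]
}}

```text
time: 31.4
ee_pos: [0.5063, 0.2524, 0.1689]
orientation: [[0.11, -0.001, 0.994], [-0.994, -0.0, 0.11], [0.0, -1.0, -0.001]]
contact_force: [0.7, -0.0, 0.2]
finger_gap: 0.0952
```

Run:
```python
from h import *
plan(.5066,.2522,.071,6.3,8)
```

```text
t 31.4 at [0.5063 0.2524 0.1689] yaw 6.31 F [ 0.69 -0.04  0.23] gap 0.0952 q [ 0.35  0.48  1.78 -0.    0.88  0.24]
8 rows of [0.   1.22 0.  ] 0.0
```

>>> {"name": "arm_command", "arguments": {
  "deltas": [
    [[0,1.2,0,0],[0,1.2,0,0],[0,1.2,0,0],[0,1.2,0,0],[0,1.2,0,0],[0,1.2,0,0],[0,1.2,0,0],[0,1.2,0,0],[0,0.1,0,0],[0,0,0,0]]
  ]
}}

```text
time: 32.23
ee_pos: [0.5064, 0.2528, 0.0724]
orientation: [[0.11, 0.0, 0.994], [-0.994, -0.0, 0.11], [0.0, -1.0, -0.0]]
contact_force: [0.3, 0.8, 0.6]
finger_gap: 0.0951
```

>>> {"name": "arm_command", "arguments": {
  "deltas": [
    [[0,0,0,0],[0,0,0,0],[0,0,0,0],[0,0,0,0],[0,0,0,0],[0,0,0,0],[0,0,0,0],[0,0,0,0],[0,0,0,0],[0,0,0,0]]
  ],
  "gripper": 1
}}

```text
time: 33.07
ee_pos: [0.5062, 0.2529, 0.0722]
orientation: [[0.111, 0.0, 0.994], [-0.994, -0.0, 0.111], [0.0, -1.0, 0.0]]
contact_force: [0.7, -0.5, 1.6]
finger_gap: 0.054
```

>>> {"name": "arm_command", "arguments": {
  "deltas": [
    [[0,-0.4,0,0],[0,-0.8,0,0],[0,-0.9,0,0],[0,-0.9,0,0],[0,-0.9,0,0],[0,-0.9,0,0],[0,-0.9,0,0],[0,-0.9,0,0],[0,-0.9,0,0],[0,-0.9,0,0]]
  ]
}}

```text
time: 33.9
ee_pos: [0.5061, 0.2529, 0.1571]
orientation: [[0.111, 0.0, 0.994], [-0.994, -0.0, 0.111], [0.0, -1.0, 0.0]]
contact_force: [0.1, 0.0, -5.2]
finger_gap: 0.054
```

>>> {"name": "arm_command", "arguments": {
  "deltas": [
    [[0,-0.9,0,0],[0,-0.9,0,0],[0,-0.9,0,0],[0,-0.9,0,0],[0,-0.9,0,0],[0,-0.9,0,0],[0,-0.9,0,0],[0,-0.9,0,0],[0,-0.6,0,0],[0,-0.3,0,0]]
  ]
}}

```text
time: 34.73
ee_pos: [0.5064, 0.253, 0.2382]
orientation: [[0.111, 0.001, 0.994], [-0.994, 0.0, 0.111], [-0.0, -1.0, 0.001]]
contact_force: [0.3, 0.1, -6.2]
finger_gap: 0.054
```

>>> {"name": "arm_command", "arguments": {
  "deltas": [
    [[0,0,0,0],[0,0,0,0],[0,0,0,0],[0,0,0,0],[0,0,0,0],[0,0,0,0],[0,0,0,0],[0,0,0,0],[0,0,0,0],[0,0,0,0]]
  ]
}}

```text
time: 35.57
ee_pos: [0.5062, 0.2529, 0.2371]
orientation: [[0.111, -0.0, 0.994], [-0.994, -0.0, 0.111], [0.0, -1.0, -0.0]]
contact_force: [0.2, -0.8, -5.3]
finger_gap: 0.0541
```

Run:
```python
from h import *
from plant import camera
plan(.5066,.2522,.071,6.3,8)
p,d=camera("scene"); cv2.imwrite("pics/scene2.png",p[:,:,::-1]); tins("scene",d)
f=[(camera("wrist"),sensors.observe()['contact_force'])[1] for _ in range(7)]; print(np.mean(f,0))
```

```text
t 35.57 at [0.5062 0.2529 0.2371] yaw 6.36 F [ 0.24 -0.76 -5.26] gap 0.0541 q [ 0.35  0.4   1.7  -0.    1.04  0.24]
8 rows of [0.01 2.08 0.  ] 0.01
scene [607.  17.] 347 c [ 18.6 950.8] size [229.4  11.3] ang 0.6 z 0.1014
scene [281.  39.] 301 c [51.2  5.7] size [ 57.1 141. ] ang 7.7 z 0.1012
scene [621. 101.] 444 c [408.6 786. ] size [177.6  10.1] ang 1.3 z 0.1017
scene [367. 114.] 419 c [399.7 190. ] size [55.6 58.2] ang 38.1 z 0.1
scene [288. 169.] 564 c [560.9   2.4] size [54.9 56.5] ang 61.5 z 0.1
scene [ 33. 175.] 761 c [ 538.6 -511.8] size [63.8 64.4] ang 59.1 z 0.1058
scene [173. 174.] 581 c [ 557.1 -230.4] size [56.1 54.3] ang 2.3 z 0.0997
scene [393. 187.] 624 c [628.3 206.2] size [54.1 56.5] ang 61.8 z 0.1003
scene [628. 216.] 278 c [733.8 633.4] size [67.8 38.4] ang 9.3 z 0.0944
scene [ 11. 251.] 743 c [ 722.  -485.9] size [68.7 39.7] ang 17.0 z 0.1062
scene [186. 268.] 603 c [ 779.1 -182. ] size [50.1 88.7] ang 24.0 z 0.1031
scene [377. 382.] 721 c [998.1 115.5] size [  6.9 236.7] ang 6.2 z 0.1021
scene [ 19. 383.] 1291 c [ 958.3 -392. ] size [60.6 47.5] ang 19.4 z 0.1068
[-0.23301925 -0.30312718 -5.64734005]
```

View pics/scene2.png

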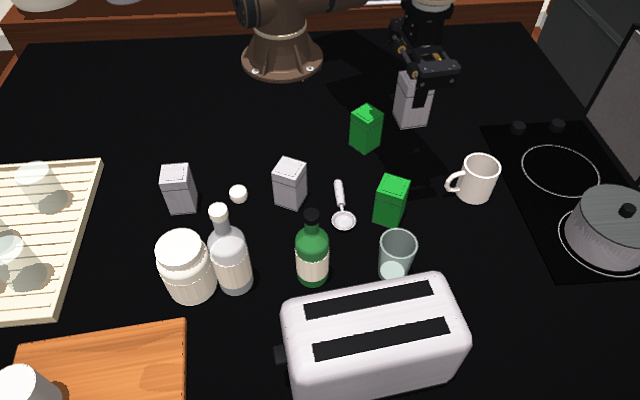

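The left tin, at (413,100), is held upright about 16.5 cm up. The middle tin (290,182), the right tin (178,188) and everything else are in place. Handing in.

```bash
python3 -c "
from plant import workorder; print(workorder.job_done())"
```

```text
the job is handed in; nothing more can be done
None
```

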